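# Set a document camera's clicking lamp lever to level three

### The job

Someone left the document camera's orange lamp lever part-way: push it all the way back to its off stop, then push it forward again click by click and stop at the third click (the green tick), without running on into the fourth. Only push the lever from the side with the fingers, never pinch it; leave everything else on the desk where it is, and finish with the lever resting in the third notch and the hand clear.

Things in the scene. Friction and masses are not known exactly. Their poses are not given: they have to be found in the camera images.
- doc_camera: document camera, fixed: cream base 200 x 300 mm (its x, y), flat deck 55 mm above the table; origin at the centre of its underside, front (-x) towards the robot. A 20 mm post (52 mm collar) stands at (65, 115) mm of its frame, 335 mm high, its arm and head reaching out along +x. The slot runs along y, 50 mm in front of the centre; the deck is bare within 60 mm of the slot
- lever (a joint): lamp lever, sliding: m of travel from the off stop (0) towards the camera's +y, up to 0.084. Sprung notches every 14 mm: off 0, first click 0.014, second 0.028, third 0.042, fourth 0.056... About 6 N pushes it out of a notch; half-way (7 mm) it snaps on by itself into the next and rests there, up to 7 mm ahead of what pushed it
- lever_top (a point): top centre of the lever's upright orange paddle, 34 mm above the deck; the paddle is 24 mm wide along the camera's x and 12 mm thick along its y (the slide direction), and moves with the lever; its flat faces, towards camera's -y (push here to go up) and +y (push here to go to off), run from 2 to 28 mm above the deck
- off_mark (a point): point on the deck, in the slot, where the middle of the paddle stands at off; a red tick is printed on each side of the slot there, 15 to 26 mm from its middle
- third_mark (a point): point on the deck, in the slot, where the middle of the paddle stands in the third notch; a green tick on each side of the slot (the other notches have thin black ticks)
- eraser: blue whiteboard eraser, 28 x 55 x 22 mm, lying on the document camera's deck away from the lever; loose; origin at the centre of its underside; not to be disturbed
- note_block: white paper note block, 90 x 90 x 30 mm, on the table at the left of the camera base; loose; origin at the centre of its underside; not to be disturbed
- foil_figure: small red foil-wrapped chocolate figure, 44 mm across, 90 mm tall, standing on the table near the camera base, on the robot's side; loose; origin at the centre of its underside; not to be disturbed
- sponge: yellow board sponge with a green underside, 60 x 90 x 34 mm, on the table, on the robot's side of the camera base; loose; origin at the centre of its underside; not to be disturbed
- speaker: round blue-grey speaker standing upright, 68 mm across, 160 mm tall, at the left; loose; origin at the centre of its underside; not to be disturbed
- pencil_case: grey felt pencil case, 200 x 90 x 50 mm, at the right; loose; origin at the centre of its underside; not to be disturbed
- marker: white marker standing on its red cap, 22 mm across, 105 mm tall, at the left; loose; origin at the centre of its underside; not to be disturbed

How it is judged:
By the outcome, as a careful person would: the job done as asked, in the order asked, and still so for the second after the job is handed in, with the robot touching nothing.
It also fails if it takes over 59 s, if anything falls off the work surface, if the arm or the gripper's body presses on something with over 40 N, if the wrist force passes 120 N, or if a joint passes its speed limit or range.

### The arm

A 6-joint arm with a two-finger parallel gripper is mounted at the origin on the work surface. World frame = base frame: x ahead of the robot, y to its left, z up, the work surface at z = 0. Lengths are in m, angles in degrees, forces in N, time in s.
With the tool pointing down it reaches from about 0.375 to 0.9 m from the base axis. Payload 3.1 kg.
Tool frame: the origin (TCP) lies at the very end of the fingers, on their centre line; the grasp point (between the pads) lies 19 mm behind it; z points along the fingers, y is the direction in which the jaws open and shut (so a half turn about z gives the same grasp; the last joint's range is limited). The gripper opens to 87 mm and grips with 3 to 60 N. Pads are 19 mm wide; open, the fingers measure 117 mm over their backs; the gripper's body (75 mm by 190 mm) begins 51 mm behind the grasp point.
Start: joints at [-81.217, 30.224, 82.088, -0, 67.689, -10.227], TCP at [0.204, -0.591, 0.223] pointing down, gripper open.
Joint ranges: [-176.69, 176.69], [-43.24, 126.21], [12.49, 139.97], [-82, 262], [0, 151.66], [-163.58, 163.58]. Speed limits (degrees/s): [159.86, 159.86, 180, 180, 180, 180].

### API

Orientations are given as a 3x3 rotation matrix whose columns are the frame's x, y, z axes.
In Python, from rig import read_state, capture, hand_in gives the robot as it stands. The module is installed in compiled form; this text tells all that it offers.
- The arm moves only by the tool move_arm, never from a script. Its arguments are lists of equal length, an entry for each row: "linear": the shift along the tool's x, y, z in cm, a list of three; "angular": the turn, a rotation vector about the tool's x, y, z in rad, a list of three; "fingers": the gripper command: -1 is fully open, 1 is shut, values between are in proportion. In form: {"linear": [[tx, ty, tz], ...], "angular": [[wx, wy, wz], ...], "fingers": [fingers, ...]}. A call has 1 to 12 rows; each row is the pose to reach, as a shift and turn from the pose measured when the call began, along the tool's axes at that moment; what a row does not reach only later rows make up. A row lasts 1/12 s, in which the tool goes at most 41.7 mm and 7.16 degrees, less where a joint would pass 70% of its speed; a pose out of reach is approached as far as the arm can. A call with a gripper value outside its range is refused whole. The fingers move at their own pace and stop on an object; the grip force is fixed at half the most. Time passes only in rows, so rows that repeat a pose let the fingers close. It gives the time, the measured TCP pose, the force and the opening at its end, in the units of the state.
- read_state(): the state, without advancing time (a new reading comes with each control period).
- capture(name): name is "side" or "top" or "wrist"; returns a dict with "color" (420x560x3 uint8, red, green, blue), "fx", "fy", "cx", "cy" (pixels), "k1" (the pictures are not rectified: a ray, as slopes to the right and down, at radius r is drawn at 1 + k1 r^2 times it, then the intrinsics apply), "view" (4x4, takes a point from world to camera coordinates); the wrist camera has in their place "hand_eye" (4x4, takes a point from camera to tool coordinates, whose origin is the TCP and whose axes are the flange's). Camera axes: x right, y down, z forward; pixel columns grow to the right and rows downward; lengths in m; the calibration is good to about 2 mm. A picture is of the moment at which its call begins: read the wrist's pose just before it. There is no depth.
- hand_in(): hands the job in, once; it reports no verdict.
The state is a dict: "time_s": time; "joint_positions": joint angles; "qvel": joint speeds; "tau": joint torques, N m; "position": TCP position; "tcp_rot": TCP orientation; "force": force on the tool from outside, world axes, zero at the start; "moment": the same for the moment, N m; "opening": opening from 0.0 (shut) to 1.0 (fully open).
Only numpy, scipy, OpenCV 4.12 (cv2) and the standard library are available. Lean on these libraries where they do the work, as an engineer would, in place of code of your own. Each camera call takes 0.05 s, during which the arm holds its last target. There are 200 camera calls.

## Working session

There is one attempt and no reset: what is moved stays moved. The work goes in short steps, Python scripts to look and compute and a tool call to move; the robot and the scene stay as the last step left them, time stands still between calls to the robot, and variables do not carry over. Pictures are saved under pics/ and viewed, about 8 in all and at most 12, crops included, and the job is handed in when it is done.

Besides the shell and the picture viewer there is one more tool, called after "Call:" as name(argument=value, ...), one argument or row to a line, values as JSON. move_arm: Moves the arm, as the interface text tells. Its arguments: {"type":"object","properties":{"linear":{"type":"array"},"angular":{"type":"array"},"fingers":{"type":"array"}},"required":["linear","angular","fingers"]}

```bash
mkdir -p pics; cat > h.py <<'E'
import numpy as np, cv2
from rig import read_state, capture, hand_in
np.set_printoptions(precision=4,suppress=True)
def ray(c,u,v,T=None):
    K=np.array([[c['fx'],0,c['cx']],[0,c['fy'],c['cy']],[0,0,1.]])
    p=cv2.undistortPoints(np.array([[[u,v]]],float),K,np.array([c['k1'],0,0,0.]))[0,0]
    M=np.linalg.inv(c['view']) if T is None else T
    return M[:3,3], M[:3,:3]@np.array([p[0],p[1],1])
def onplane(c,u,v,z,T=None):
    o,d=ray(c,u,v,T); return o+d*(z-o[2])/d[2]
def proj(c,P):
    q=np.asarray(c['view'])@np.append(P,1); x,y=q[0]/q[2],q[1]/q[2]; s=1+c['k1']*(x*x+y*y)
    return np.array([c['fx']*x*s+c['cx'],c['fy']*y*s+c['cy']])
def cap(n,save=None):
    c=capture(n)
    if save: cv2.imwrite('pics/'+save,c['color'][:,:,::-1])
    return c
E
python3 - <<'E'
from h import *
import pickle
s=read_state(); print(s)
for n in ['top','side']:
    c=cap(n,n+'0.png'); pickle.dump(c,open(n+'0.pkl','wb')); print(n,c['fx'],c['k1'],np.linalg.inv(c['view']))
    hsv=cv2.cvtColor(c['color'],cv2.COLOR_RGB2HSV)
    for nm,lo,hi in [('orange',(8,150,120),(22,255,255)),('green',(45,100,60),(85,255,255)),('red',(0,150,100),(6,255,255))]:
        m=cv2.inRange(hsv,lo,hi); k,l,st,ce=cv2.connectedComponentsWithStats(m)
        for i in range(1,k):
            if st[i,4]>4: print(nm,st[i],ce[i],onplane(c,*ce[i],.055)[:2])
E
```

```text
{'time_s': 0.0, 'joint_positions': array([-81.2169,  30.2797,  82.1549,  -0.0021,  67.6895, -10.2273]), 'qvel': array([ 0.0562,  0.0054,  0.0955, -0.0098, -0.003 ,  0.1449]), 'tau': array([  0.0006, -44.0045, -17.659 ,   0.0635,   0.0582,  -0.0001]), 'position': array([ 0.2035, -0.5902,  0.2216]), 'tcp_rot': array([[ 0.9455,  0.3258, -0.0004],
       [ 0.3258, -0.9455,  0.0021],
       [ 0.0004, -0.0021, -1.    ]]), 'force': array([-0.4236, -0.4021, -0.1458]), 'moment': array([-0.0784,  0.0213, -0.0292]), 'opening': 1.0015605014611635}
top 432.6072208691666 -0.048630425655646285 [[ 0.0239 -0.9948  0.0993  0.4002]
 [-0.9997 -0.0239  0.0009 -0.0005]
 [ 0.0015 -0.0993 -0.9951  1.1319]
 [ 0.      0.      0.      1.    ]]
orange [466 127   3   4   5] [467.  128.2] [ 0.7329 -0.4944]
orange [454 138   9  13  26] [457.7692 144.8077] [ 0.6882 -0.4689]
orange [464 153   7   7  12] [467.3333 156.1667] [ 0.6592 -0.4932]
orange [475 160  11   9  17] [479.4706 163.7647] [ 0.6403 -0.5244]
orange [501 176   3   4   5] [501.8 177.6] [ 0.6059 -0.582 ]
red [251 219   4   4  14] [252.5    220.2857] [0.4
[... 196 characters left out ...]
orange [329 129  33  25 267] [343.8352 137.5543] [ 0.7262 -0.5076]
orange [412 145   5   4  14] [413.5714 146.4286] [ 0.4909 -0.6474]
orange [296 178   5   7  15] [297.8667 180.2   ] [ 0.5999 -0.1147]
orange [311 206  28  11  41] [325.2683 211.8293] [ 0.4079 -0.0353]
orange [ 41 214  13  33 255] [ 46.5608 230.0824] [0.8631 0.6094]
red [ 70 203  10  27 121] [ 74.1488 216.7521] [0.8778 0.5251]
red [285 203   9  19  70] [289.3143 211.9143] [0.4795 0.0447]
red [ 11 225   8  12  27] [ 13.6667 230.2593] [0.9229 0.6772]
red [ 73 229  10   7  23] [ 77.4348 231.6522] [0.7989 0.5494]
red [ 12 236   6   5   8] [ 14.75 238.25] [0.8816 0.6875]
red [228 301   7   2  13] [231.2308 301.4615] [0.2997 0.4084]
```

```bash
python3 - <<'E'
from h import *
a=cv2.imread('pics/top0.png'); b=cv2.imread('pics/side0.png')
cv2.imwrite('pics/both0.png',cv2.resize(np.vstack([a,b])[:, :],(800,1200))[:600])
cv2.imwrite('pics/side_v.png',cv2.resize(b,(800,600)))
E
```

```text
(no output)
```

View pics/both0.png

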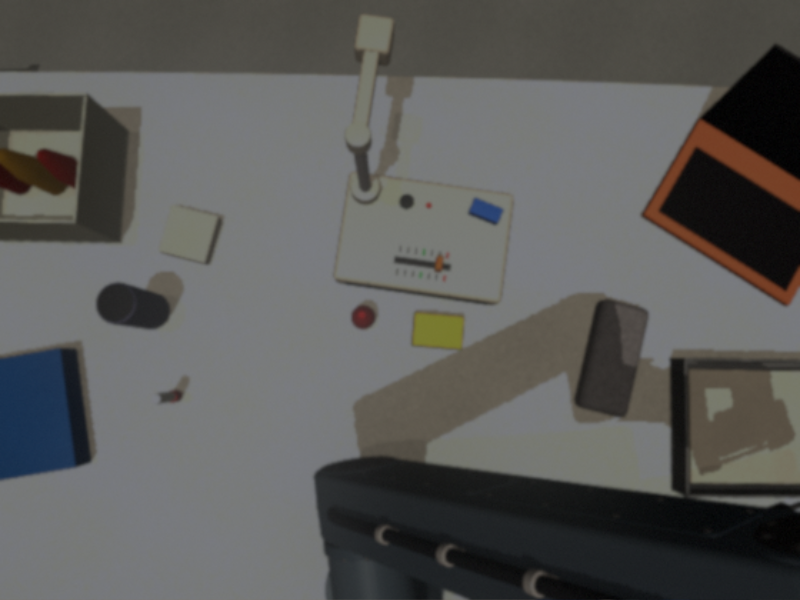

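View pics/side_v.png

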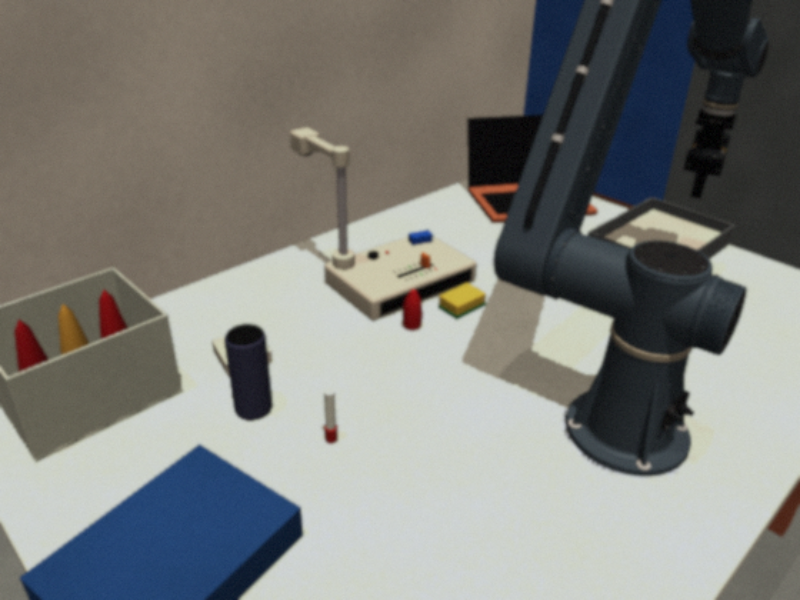

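The top view shows the camera base at about (335–512, 178–300) in the 800 px picture. The lever is at about (439, 263), close to the red ticks at about (446, 265). The green tick is at about (422, 262), the foil figure at (363, 317), the sponge at (438, 330) and the eraser at (486, 210). The side view agrees with this layout. Next I'll fit the base's pose.

```bash
python3 - <<'E'
from h import *
import pickle
c=pickle.load(open('top0.pkl','rb')); im=c['color']
hsv=cv2.cvtColor(im,cv2.COLOR_RGB2HSV)
# cream deck: sample
print('deck',hsv[165,270],hsv[190,260],'table',hsv[230,200],'tableR',hsv[180,400],'lever',hsv[178:192,300:316:2].max((0,1)),hsv[184,307])
big=cv2.resize(im[115:220,225:365],(800,600),interpolation=cv2.INTER_CUBIC)
big=np.clip(big.astype(float)*1.6,0,255).astype(np.uint8)
cv2.imwrite('pics/deck.png',big[:,:,::-1])
for n,P in {}.items(): pass
E
```

```text
deck [ 38   8 122] [ 60   4 123] table [100   6 124] tableR [ 90   4 122] lever [ 60 165 121] [ 13 166 118]
```

View pics/deck.png

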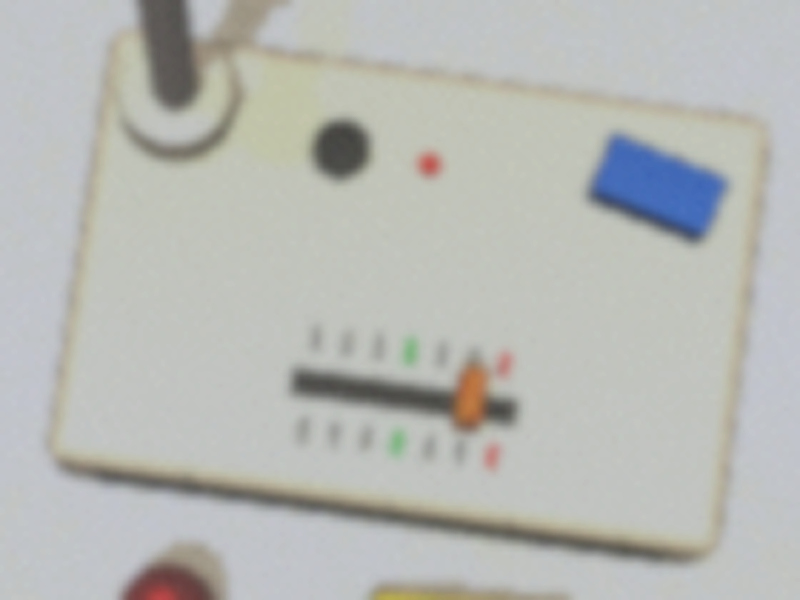

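The lever (470, 398 in the crop) sits at the first click. The red ticks are at (505, 364) and (492, 457), and the green ones at (410, 351) and (397, 442). Next I'll convert these to world coordinates.

```bash
python3 - <<'E'
from h import *
import pickle
c=pickle.load(open('top0.pkl','rb'))
f=lambda x,y,z=.055: onplane(c,225+(x+.5)*140/800-.5,115+(y+.5)*105/600-.5,z)
R1,R2,G1,G2=f(505,364),f(492,457),f(410,351),f(397,442)
off=(R1+R2)/2; th=(G1+G2)/2; print('off',off,'third',th,np.linalg.norm(th-off),'tick sep',np.linalg.norm(R1-R2))
C=[f(*p) for p in [(115,38),(765,122),(712,553),(53,462)]]; print(np.array(C),[np.linalg.norm(C[i]-C[i-1]) for i in range(4)])
ys=[C[0]-C[1],C[3]-C[2],th-off]; print('yaw from y edges',[np.degrees(np.arctan2(-v[0],v[1])) for v in ys])
xs=[C[0]-C[3],C[1]-C[2],R1-R2]; print('yaw from x',[np.degrees(np.arctan2(v[1],v[0])) for v in xs])
print('lever',f(470,398,.085))
for n,p,z in [('foil',(170,590),.09)]: print(n,f(*p,z))
s=read_state(); R=s['tcp_rot']; print('tool yaw of -y axis',np.degrees(np.arctan2(R[0,1],-R[1,1])))
E
```

```text
off [ 0.5706 -0.0948  0.055 ] third [ 0.5758 -0.0529  0.055 ] 0.04229409012172141 tick sep 0.04186808354400461
[[ 0.7351  0.0793  0.055 ]
 [ 0.7039 -0.2123  0.055 ]
 [ 0.5097 -0.1895  0.055 ]
 [ 0.5429  0.1006  0.055 ]] [np.float64(0.19336322524026825), np.float64(0.29325510468713223), np.float64(0.1955463058736056), np.float64(0.2919499055843705)]
yaw from y edges [np.float64(-6.10816211664996), np.float64(-6.534820115135455), np.float64(-7.073819774752238)]
yaw from x [np.float64(-6.314382363115334), np.float64(-6.696889849099725), np.float64(-7.033668336633729)]
lever [ 0.5709 -0.0799  0.085 ]
foil [0.4849 0.046  0.09  ]
tool yaw of -y axis 19.01240421520433
```

Call:
move_arm(
  linear=[
    [1.5,-1.1,0],
    [4,-3,0],
    [7,-5.3,0],
    [10,-7.5,0],
    [13,-9.8,0],
    [16,-12,0],
    [19,-14.3,0],
    [22,-16.5,0],
    [25,-18.8,0],
    [28,-21.1,0],
    [30.5,-23,0],
    [32,-24.1,0],
  ],
  angular=[
    [0,0,0.03],
    [0,0,0.07],
    [0,0,0.12],
    [0,0,0.17],
    [0,0,0.22],
    [0,0,0.27],
    [0,0,0.32],
    [0,0,0.36],
    [0,0,0.4],
    [0,0,0.43],
    [0,0,0.449],
    [0,0,0.449],
  ],
  fingers=[1,1,1,1,1,1,1,1,1,1,1,1],
)

```text
time_s: 1.1
position: [0.4283, -0.2547, 0.222]
tcp_rot: [[0.993, -0.115, -0.001], [-0.115, -0.993, 0.004], [-0.001, -0.004, -1.0]]
force: [-0.5, -0.7, 0.1]
opening: 0.174
```

```bash
cat > go.py <<'E'
# print the shift in tool axes (cm, rad about tool z) to a target given as (cam y rel. to off mark, cam x rel., z)
import sys
from h import *
a=np.radians(-6.7); X=np.array([np.cos(a),np.sin(a),0]); Y=np.array([-np.sin(a),np.cos(a),0]); OFF=np.array([.5706,-.0948,0])
def loc(p): return np.array([(p-OFF)@X,(p-OFF)@Y,p[2]])
if __name__=='__main__':
    s=read_state(); R=s['tcp_rot']; p=s['position']
    print('t',round(s['time_s'],2),'pos',p,'loc x,y,z mm',loc(p)*1000,'F',s['force'],'open',round(s['opening'],3))
    x,y,z=[float(v)/1000 for v in sys.argv[1:4]]
    t=OFF+x*X+y*Y; t[2]=z
    Rt=np.column_stack([X,-Y,[0,0,-1]])
    print('lin cm',R.T@(t-p)*100,'ang',cv2.Rodrigues(R.T@Rt)[0].ravel())
E
python3 go.py 0 59 200
```

```text
t 1.1 pos [ 0.4283 -0.2547  0.222 ] loc x,y,z mm [-122.6475 -175.3972  221.9531] F [-0.5441 -0.6877  0.0659] open 0.174
lin cm [ 12.3003 -23.4144   2.266 ] ang [-0.0038  0.0014  0.0014]
```

Call:
move_arm(
  linear=[
    [1,-2,0],
    [2.5,-5,0.5],
    [4.5,-8.5,1],
    [6.5,-12,1.5],
    [8,-15.5,1.8],
    [10,-19,2.1],
    [11.5,-22,2.3],
    [12.3,-23.4,2.3],
    [12.3,-23.4,2.3],
    [12.3,-23.4,2.3],
  ],
  angular=[
    [0,0,0],
    [0,0,0],
    [0,0,0],
    [0,0,0],
    [0,0,0],
    [0,0,0],
    [0,0,0],
    [-0.004,0.001,0.001],
    [-0.004,0.001,0.001],
    [-0.004,0.001,0.001],
  ],
  fingers=[1,1,1,1,1,1,1,1,1,1],
)

```text
time_s: 1.93
position: [0.5772, -0.0355, 0.1991]
tcp_rot: [[0.994, -0.114, -0.002], [-0.114, -0.994, -0.0], [-0.002, 0.001, -1.0]]
force: [0.2, -1.1, -0.9]
opening: 0.005
```

```bash
python3 go.py 0 59 67; python3 - <<'E'
from h import *
from go import loc,OFF,X,Y
import pickle
s=read_state(); c=cap('wrist'); T=np.eye(4); T[:3,:3]=s['tcp_rot']; T[:3,3]=s['position']; T=T@c['hand_eye']; c['T']=T
pickle.dump(c,open('w1.pkl','wb'))
print(c['hand_eye'])
cv2.imwrite('pics/w1.png',np.clip(c['color'][:,:,::-1]*1.6,0,255))
E
```

```text
t 1.93 pos [ 0.5772 -0.0355  0.1991] loc x,y,z mm [ -0.3659  59.6403 199.0717] F [ 0.247  -1.1169 -0.8858] open 0.005
lin cm [ 0.0595  0.0558 13.2071] ang [0.0006 0.0018 0.0029]
[[-0.0006 -0.9695 -0.2451  0.0677]
 [ 1.     -0.0004 -0.0012 -0.0001]
 [ 0.001  -0.2451  0.9695 -0.1621]
 [ 0.      0.      0.      1.    ]][ WARN:0@1.520] global loadsave.cpp:1063 imwrite_ Unsupported depth image for selected encoder is fallbacked to CV_8U.
```

View pics/w1.png

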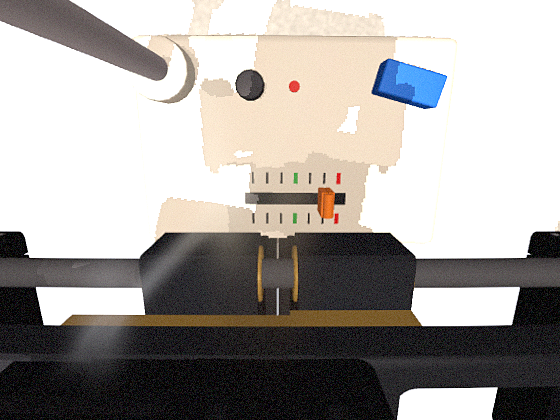

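The wrist view shows the red ticks at (338, 178) and (336, 218), the green ticks at (295, 178) and (294, 218), and the lever at (326, 203). I'll refine the marks and check where the TCP projects in this view.

```bash
python3 - <<'E'
from h import *
from go import loc,OFF,X,Y
import pickle
c=pickle.load(open('w1.pkl','rb')); T=c['T']; hsv=cv2.cvtColor(c['color'],cv2.COLOR_RGB2HSV)
for nm,lo,hi,z in [('orange',(7,150,60),(22,255,255),.087),('green',(45,100,40),(85,255,255),.055),('red',(0,150,60),(5,255,255),.055)]:
    m=cv2.inRange(hsv,lo,hi); k,l,st,ce=cv2.connectedComponentsWithStats(m)
    for i in range(1,k):
        if st[i,4]>6 and ce[i][1]<235: print(nm,st[i],ce[i],loc(onplane(c,*ce[i],z,T))*1000)
c['view']=np.linalg.inv(c['hand_eye'])
print(c['fx'])
for P in [(0,0,0),(.0095,0,0),(.0095,0.015,0),(.0095,-.015,0),(.0095,.015,-.03),(.0095,.015,-.06),(.0095,.03,-.06)]: print(P,proj(c,P))
E
```

```text
orange [318 188  17  31 460] [325.5717 202.3087] [ 4.2825 16.7418 87.    ]
green [294 173   4  10  33] [295.1818 177.4848] [21.782  42.4929 55.    ]
green [293 213   4  10  37] [294.3784 217.5135] [-18.9876  42.6422  55.    ]
red [289  81  10  11  89] [293.7753  85.9888] [106.2466  45.1166  55.    ]
red [336 176   4   8  16] [337.9375 180.375 ] [19.0433  0.3996 55.    ]
red [334 214   4  10  25] [335.8  218.76] [-20.205    0.6168  55.    ]
314.1646410867991
(0, 0, 0) [277.8187 256.0267]
(0.0095, 0, 0) [277.8153 239.8   ]
(0.0095, 0.015, 0) [305.2983 239.7883]
(0.0095, -0.015, 0) [250.3374 239.802 ]
(0.0095, 0.015, -0.03) [310.9418 262.2504]
(0.0095, 0.015, -0.06) [319.4562 296.174 ]
(0.0095, 0.03, -0.06) [360.9113 296.0768]
```

```bash
python3 - <<'E'
from h import *
import pickle
c=cap('side'); s=read_state(); u,v=proj(c,s['position']).astype(int); print(u,v)
g=lambda im,k=.45: (255*(im/255.)**k).astype(np.uint8)
a=cv2.resize(g(c['color'][v-60:v+40,u-65:u+65]),(780,600),interpolation=cv2.INTER_CUBIC)
w=pickle.load(open('w1.pkl','rb'))['color'][220:420]
a=cv2.resize(a,(400,308)); b=cv2.resize(g(w),(800,286))
out=np.zeros((600,800,3),np.uint8); out[:308,:400]=a; out[310:596]=b
t=cap('top'); u,v=proj(t,s['position']).astype(int); print(u,v)
out[:308,400:]=cv2.resize(g(t['color'][v-50:v+50,u-65:u+65]),(400,308),interpolation=cv2.INTER_CUBIC)
cv2.imwrite('pics/hand.png',out[:,:,::-1])
E
```

```text
287 149
291 172
```

View pics/hand.png

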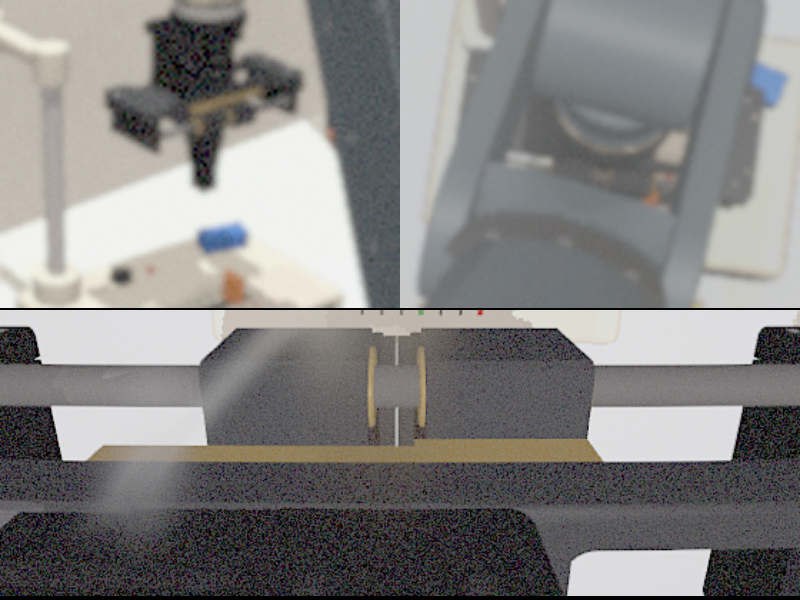

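The side crop shows one slim, closed finger block hanging well below the gripper body, so I can descend on the +y side of the lever.

Call:
move_arm(
  linear=[
    [0.1,0,1.5],
    [0.1,0,4],
    [0.1,0,7],
    [0.1,0,10],
    [0.1,0,12],
    [0.1,0,13],
    [0.1,0,13.2],
    [0.1,0,13.2],
  ],
  angular=[
    [0,0,0],
    [0,0,0],
    [0,0,0],
    [0,0,0],
    [0,0,0],
    [0,0,0],
    [0,0,0],
    [0,0,0],
  ],
  fingers=[1,1,1,1,1,1,1,1],
)

```text
time_s: 2.75
position: [0.5772, -0.0384, 0.0674]
tcp_rot: [[0.993, -0.119, -0.002], [-0.119, -0.993, -0.0], [-0.002, 0.001, -1.0]]
force: [0.4, 0.1, 0.2]
opening: 0.002
```

```bash
python3 go.py 1 35 67
```

```text
t 2.75 pos [ 0.5772 -0.0384  0.0674] loc x,y,z mm [-0.0145 56.7693 67.4272] F [0.3858 0.1241 0.1794] open 0.002
lin cm [0.1065 2.1767 0.0436] ang [ 0.0005  0.002  -0.0023]
```

Call:
move_arm(
  linear=[
    [0.1,0.3,0],
    [0.1,0.6,0],
    [0.1,0.9,0],
    [0.1,1.2,0],
    [0.1,1.5,0],
    [0.1,1.7,0],
    [0.1,1.9,0],
    [0.1,2.1,0],
    [0.1,2.1,0],
  ],
  angular=[
    [0,0,0],
    [0,0,0],
    [0,0,0],
    [0,0,0],
    [0,0,0],
    [0,0,0],
    [0,0,0],
    [0,0,0],
    [0,0,0],
  ],
  fingers=[1,1,1,1,1,1,1,1,1],
)

```text
time_s: 3.5
position: [0.5757, -0.0598, 0.0674]
tcp_rot: [[0.993, -0.119, -0.002], [-0.119, -0.993, -0.0], [-0.002, 0.001, -1.0]]
force: [0.4, 0.5, 0.2]
opening: 0.009
```

```bash
python3 go.py 1 25 67
```

```text
t 3.5 pos [ 0.5757 -0.0598  0.0674] loc x,y,z mm [ 0.9423 35.388  67.4113] F [0.3636 0.5122 0.2208] open 0.009
lin cm [0.0085 1.0388 0.0417] ang [ 0.0006  0.002  -0.0026]
```

Call:
move_arm(
  linear=[
    [0,0.15,0],
    [0,0.3,0],
    [0,0.45,0],
    [0,0.6,0],
    [0,0.7,0],
    [0,0.8,0],
    [0,0.8,0],
  ],
  angular=[
    [0,0,0],
    [0,0,0],
    [0,0,0],
    [0,0,0],
    [0,0,0],
    [0,0,0],
    [0,0,0],
  ],
  fingers=[1,1,1,1,1,1,1],
)

```text
time_s: 4.08
position: [0.5749, -0.0664, 0.0674]
tcp_rot: [[0.993, -0.12, -0.002], [-0.12, -0.993, 0.002], [-0.002, -0.002, -1.0]]
force: [1.1, 4.9, -0.3]
opening: 0.003
```

```bash
python3 go.py 1 25 67
```

```text
t 4.08 pos [ 0.5749 -0.0664  0.0674] loc x,y,z mm [ 0.9422 28.6581 67.4434] F [ 1.0652  4.9415 -0.3445] open 0.003
lin cm [0.0072 0.3659 0.0437] ang [-0.0017  0.0018 -0.0037]
```

Call:
move_arm(
  linear=[
    [0,0.2,0],
    [0,0.4,0],
    [0,0.5,0],
    [0,0.6,0],
    [0,0.6,0],
  ],
  angular=[
    [0,0,0],
    [0,0,0],
    [0,0,0],
    [0,0,0],
    [0,0,0],
  ],
  fingers=[1,1,1,1,1],
)

```text
time_s: 4.5
position: [0.5741, -0.0729, 0.0674]
tcp_rot: [[0.993, -0.12, -0.002], [-0.12, -0.993, 0.001], [-0.002, -0.001, -1.0]]
force: [0.3, 0.6, 0.4]
opening: 0.008
```

```bash
python3 go.py 1 15 67
```

```text
t 4.5 pos [ 0.5741 -0.0729  0.0674] loc x,y,z mm [ 0.8941 22.1694 67.3848] F [0.2597 0.6202 0.3523] open 0.008
lin cm [0.0131 0.7169 0.0378] ang [-0.0009  0.002  -0.0033]
```

Call:
move_arm(
  linear=[
    [0,0.2,0],
    [0,0.4,0],
    [0,0.55,0],
    [0,0.65,0],
    [0,0.65,0],
  ],
  angular=[
    [0,0,0],
    [0,0,0],
    [0,0,0],
    [0,0,0],
    [0,0,0],
  ],
  fingers=[1,1,1,1,1],
)

```text
time_s: 4.92
position: [0.5733, -0.0797, 0.0674]
tcp_rot: [[0.993, -0.121, -0.002], [-0.121, -0.993, 0.001], [-0.002, -0.001, -1.0]]
force: [0.2, -0.4, -0.5]
opening: 0.003
```

```bash
python3 go.py 1 15 67
```

```text
t 4.92 pos [ 0.5733 -0.0797  0.0674] loc x,y,z mm [ 0.8999 15.3142 67.3997] F [ 0.1771 -0.3671 -0.487 ] open 0.003
lin cm [0.0102 0.0314 0.0399] ang [-0.0009  0.0019 -0.0039]
```

Call:
move_arm(
  linear=[
    [0,0.1,0],
    [0,0.2,0],
    [0,0.3,0],
    [0,0.3,0],
  ],
  angular=[
    [0,0,0],
    [0,0,0],
    [0,0,0],
    [0,0,0],
  ],
  fingers=[1,1,1,1],
)

```text
time_s: 5.25
position: [0.5732, -0.08, 0.0674]
tcp_rot: [[0.992, -0.122, -0.001], [-0.122, -0.992, 0.006], [-0.002, -0.005, -1.0]]
force: [3.2, 9.2, 0.9]
opening: 0.008
```

```bash
python3 go.py 1 15 67
```

```text
t 5.25 pos [ 0.5732 -0.08    0.0674] loc x,y,z mm [ 0.857  15.0052 67.4388] F [3.2101 9.2048 0.8836] open 0.008
lin cm [0.0144 0.0007 0.0439] ang [-0.0054  0.0017 -0.0056]
```

At the stop: 9 N and no further travel with the TCP at y = 15 mm. Now I'll back off, rise, look, and cross over.

Call:
move_arm(
  linear=[
    [0,-0.5,0],
    [0,-1.5,0],
    [0,-2,-1],
    [0,-2,-4],
    [0,-2,-7.5],
    [0,-2,-8.5],
    [0,-1,-8.5],
    [0,1,-8.5],
    [0,3,-8.5],
    [0,4.8,-8.5],
    [0,5.2,-8.5],
    [0,5.2,-8.5],
  ],
  angular=[
    [0,0,0],
    [0,0,0],
    [0,0,0],
    [0,0,0],
    [0,0,0],
    [0,0,0],
    [0,0,0],
    [0,0,0],
    [0,0,0],
    [0,0,0],
    [0,0,0],
    [0,0,0],
  ],
  fingers=[1,1,1,1,1,1,1,1,1,1,1,1],
)

```text
time_s: 6.25
position: [0.566, -0.1334, 0.1511]
tcp_rot: [[0.992, -0.125, -0.003], [-0.125, -0.992, 0.006], [-0.004, -0.006, -1.0]]
force: [0.1, 0.5, -0.3]
opening: 0.002
```

```bash
cat > look.py <<'E'
from h import *
from go import loc
import sys
s=read_state(); c=cap('wrist'); T=np.eye(4); T[:3,:3]=s['tcp_rot']; T[:3,3]=s['position']; T=T@c['hand_eye']
hsv=cv2.cvtColor(c['color'],cv2.COLOR_RGB2HSV)
for nm,lo,hi,z in [('orange',(7,150,60),(22,255,255),.087),('green',(45,100,40),(85,255,255),.055),('red',(0,150,60),(5,255,255),.055)]:
    m=cv2.inRange(hsv,lo,hi); k,l,st,ce=cv2.connectedComponentsWithStats(m)
    for i in range(1,k):
        if st[i,4]>6 and ce[i][1]<240: print(nm,st[i],loc(onplane(c,*ce[i],z,T))*1000, 'top edge mid', loc(onplane(c,ce[i][0],st[i,1],.089,T))*1000 if nm=='orange' else '')
if len(sys.argv)>1: cv2.imwrite('pics/'+sys.argv[1],np.clip(c['color'][:,:,::-1]*1.4,0,255).astype(np.uint8))
E
python3 look.py w2.png; python3 go.py 1 -38 67
```

```text
orange [219 205  18  28 356] [ 2.1902 -0.6196 87.    ] top edge mid [14.1838 -1.525  89.    ]
green [179 181   5  13  60] [21.572  42.5015 55.    ] top edge mid 
green [182 228   5   5  22] [-15.9758  42.7733  55.    ] top edge mid 
red [162  73  13  13 135] [106.3736  45.3714  55.    ] top edge mid 
t 6.3 pos [ 0.566  -0.1323  0.1512] loc x,y,z mm [ -0.1723 -37.7896 151.1997] F [ 0.2858  0.2341 -0.2678] open 0.004
lin cm [0.1502 0.0728 8.4192] ang [-0.0063  0.0039 -0.0073]
```

View pics/w2.png

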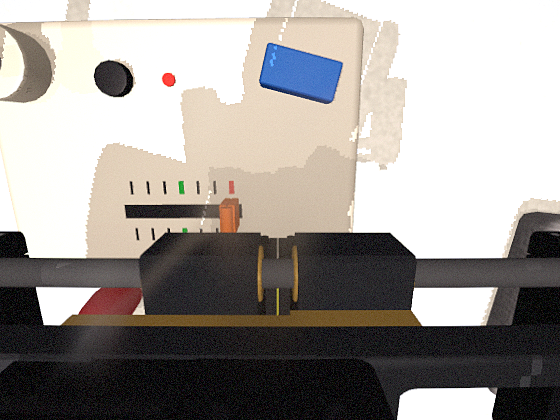

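The lever (230, 212) now stands level with the red tick (232, 187), so it is at off. Now I'll descend on its -y side.

Call:
move_arm(
  linear=[
    [0.1,0,1.5],
    [0.1,0,4],
    [0.1,0,6.5],
    [0.1,0,8],
    [0.1,0,8.4],
    [0.1,0,8.4],
    [0.1,0,8.4],
  ],
  angular=[
    [-0.006,0.004,-0.007],
    [-0.006,0.004,-0.007],
    [-0.006,0.004,-0.007],
    [-0.006,0.004,-0.007],
    [-0.006,0.004,-0.007],
    [-0.006,0.004,-0.007],
    [-0.006,0.004,-0.007],
  ],
  fingers=[1,1,1,1,1,1,1],
)

```text
time_s: 6.88
position: [0.5671, -0.1313, 0.0674]
tcp_rot: [[0.993, -0.116, 0.0], [-0.116, -0.993, 0.0], [0.0, -0.0, -1.0]]
force: [0.3, -0.1, 0.8]
opening: 0.005
```

```bash
python3 go.py 1 -15 67
```

```text
t 6.88 pos [ 0.5671 -0.1313  0.0674] loc x,y,z mm [  0.805  -36.6538  67.4339] F [ 0.3474 -0.0891  0.7941] open 0.005
lin cm [ 0.0206 -2.1654  0.0441] ang [-0.0003 -0.0004  0.0005]
```

Call:
move_arm(
  linear=[
    [0,-0.3,0],
    [0,-0.7,0],
    [0,-1.1,0],
    [0,-1.5,0],
    [0,-1.8,0],
    [0,-2,0],
    [0,-2,0],
  ],
  angular=[
    [0,0,0],
    [0,0,0],
    [0,0,0],
    [0,0,0],
    [0,0,0],
    [0,0,0],
    [0,0,0],
  ],
  fingers=[1,1,1,1,1,1,1],
)

```text
time_s: 7.47
position: [0.5695, -0.1109, 0.0676]
tcp_rot: [[0.993, -0.116, 0.0], [-0.116, -0.993, 0.0], [0.0, -0.0, -1.0]]
force: [0.6, -0.3, 1.1]
opening: -0.0
```

```bash
python3 go.py 1 -9 67
```

```text
t 7.47 pos [ 0.5695 -0.1109  0.0676] loc x,y,z mm [  0.7373 -16.0789  67.574 ] F [ 0.5557 -0.3296  1.1367] open -0.0
lin cm [ 0.0271 -0.7078  0.0577] ang [-0.0004 -0.0004  0.0012]
```

Call:
move_arm(
  linear=[
    [0,-0.15,0],
    [0,-0.3,0],
    [0,-0.45,0],
    [0,-0.6,0],
    [0,-0.6,0],
  ],
  angular=[
    [0,0,0],
    [0,0,0],
    [0,0,0],
    [0,0,0],
    [0,0,0],
  ],
  fingers=[1,1,1,1,1],
)

```text
time_s: 7.88
position: [0.5702, -0.1055, 0.0676]
tcp_rot: [[0.993, -0.116, 0.001], [-0.116, -0.993, -0.0], [0.001, 0.0, -1.0]]
force: [0.8, -1.7, -0.3]
opening: 0.005
```

```bash
python3 go.py 1 -7 67
```

```text
t 7.88 pos [ 0.5702 -0.1055  0.0676] loc x,y,z mm [  0.8989 -10.6537  67.6301] F [ 0.7528 -1.7431 -0.3074] open 0.005
lin cm [ 0.0104 -0.3654  0.0629] ang [ 0.0002 -0.0007  0.0008]
```

Call:
move_arm(
  linear=[
    [0,-0.1,0],
    [0,-0.2,0],
    [0,-0.3,0],
    [0,-0.3,0],
  ],
  angular=[
    [0,0,0],
    [0,0,0],
    [0,0,0],
    [0,0,0],
  ],
  fingers=[1,1,1,1],
)

```text
time_s: 8.22
position: [0.5705, -0.1018, 0.0676]
tcp_rot: [[0.993, -0.116, 0.001], [-0.116, -0.993, 0.001], [0.0, -0.001, -1.0]]
force: [0.6, 0.1, -0.2]
opening: 0.004
```

```bash
python3 go.py 1 -7 67; python3 look.py
```

```text
t 8.22 pos [ 0.5705 -0.1018  0.0676] loc x,y,z mm [ 0.7511 -6.9472 67.5534] F [ 0.6197  0.0518 -0.2412] open 0.004
lin cm [0.0249 0.0053 0.0554] ang [-0.0006 -0.0005  0.0008]
orange [239 231   9   2  10] [21.6002  9.6782 87.    ] top edge mid [22.3058  9.4445 89.    ]
orange [250 231   9   2  13] [21.5013  4.3203 87.    ] top edge mid [22.3109  4.1603 89.    ]
green [189 205   8  18 121] [21.7663 42.4019 55.    ] top edge mid 
red [167  44  19  21 321] [106.4559  45.3553  55.    ] top edge mid 
red [262 205   7  19 110] [21.6451  0.3662 55.    ] top edge mid
```

```bash
cat > side.py <<'E'
from h import *
from go import loc
import pickle
def lev(c):
    hsv=cv2.cvtColor(c['color'],cv2.COLOR_RGB2HSV); m=cv2.inRange(hsv,(4,110,50),(22,255,255))
    m[:160]=0; m[205:]=0; m[:,:265]=0; m[:,325:]=0
    k,l,st,ce=cv2.connectedComponentsWithStats(m)
    if k<2: return None
    i=1+np.argmax(st[1:,4]); return st[i],ce[i],loc(onplane(c,*ce[i],.077))*1000
c0=pickle.load(open('side0.pkl','rb')); print('ref(14)',*lev(c0))
c=cap('side'); print('now',*(lev(c) or ['none']))
E
python3 side.py
```

```text
ref(14) [294 177   7  10  55] [297.2364 181.9455] [-7.3151 18.648  77.    ]
now [294 177   9  11  81] [297.5679 182.1111] [-8.787  18.4659 77.    ]
```

The lever is at the first click: the side view matches the starting picture. Now for the second.

Call:
move_arm(
  linear=[
    [0,-0.2,0],
    [0,-0.4,0],
    [0,-0.6,0],
    [0,-0.8,0],
    [0,-0.95,0],
    [0,-1.1,0],
    [0,-1.2,0],
    [0,-1.3,0],
    [0,-1.3,0],
  ],
  angular=[
    [0,0,0],
    [0,0,0],
    [0,0,0],
    [0,0,0],
    [0,0,0],
    [0,0,0],
    [0,0,0],
    [0,0,0],
    [0,0,0],
  ],
  fingers=[1,1,1,1,1,1,1,1,1],
)

```text
time_s: 9.07
position: [0.5721, -0.0884, 0.0675]
tcp_rot: [[0.993, -0.116, 0.001], [-0.116, -0.993, 0.001], [0.0, -0.001, -1.0]]
force: [0.3, 0.5, 0.6]
opening: 0.007
```

```bash
python3 go.py 1 8 67; python3 side.py
```

```text
t 9.07 pos [ 0.5721 -0.0884  0.0675] loc x,y,z mm [ 0.6902  6.5604 67.5453] F [0.3428 0.527  0.6091] open 0.007
lin cm [ 0.0311 -0.1439  0.0547] ang [-0.0011 -0.0004  0.0008]
ref(14) [294 177   7  10  55] [297.2364 181.9455] [-7.3151 18.648  77.    ]
now [292 177   8  12  78] [295.5128 182.6026] [-7.5279 25.9173 77.    ]
```

```bash
python3 side.py; python3 side.py;  python3 go.py 1 8 67; python3 look.py w3.png
```

```text
ref(14) [294 177   7  10  55] [297.2364 181.9455] [-7.3151 18.648  77.    ]
now [292 177   8  12  79] [295.4684 182.6456] [-7.668  26.2121 77.    ]
ref(14) [294 177   7  10  55] [297.2364 181.9455] [-7.3151 18.648  77.    ]
now [292 177   8  12  81] [295.3333 182.6296] [-7.3362 26.5011 77.    ]
t 9.22 pos [ 0.5721 -0.0886  0.0676] loc x,y,z mm [ 0.7425  6.32   67.5516] F [ 0.5987  0.2263 -0.1619] open 0.008
lin cm [ 0.0259 -0.1679  0.0553] ang [-0.0008 -0.0005  0.0011]
orange [230 230   9   2  13] [21.822  27.2018 87.    ] top edge mid [22.7786 26.8996 89.    ]
orange [241 230   9   3  16] [21.7936 21.8102 87.    ] top edge mid [22.786  21.5854 89.    ]
green [212 205   7  18 103] [21.5836 42.4212 55.    ] top edge mid 
red [193  44  20  21 315] [106.4013  45.1766  55.    ] top edge mid 
red [286 206   6  17 100] [21.5061  0.1936 55.    ] top edge mid
```

View pics/w3.png

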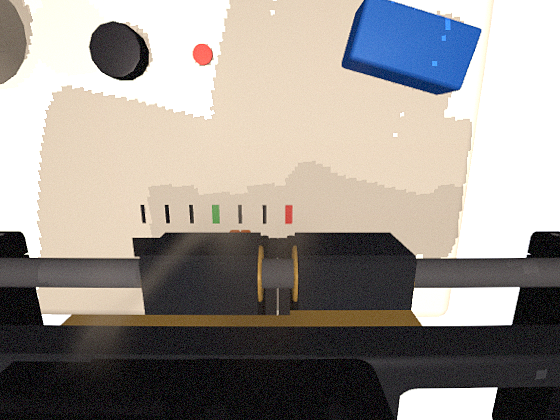

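The orange foot (240, 230) lines up with the second tick (240, 213). The green tick is at (216, 213), so the lever is in the second notch. Now the third.

Call:
move_arm(
  linear=[
    [0,-0.2,0],
    [0,-0.4,0],
    [0,-0.6,0],
    [0,-0.8,0],
    [0,-1.0,0],
    [0,-1.1,0],
    [0,-1.2,0],
    [0,-1.3,0],
    [0,-1.3,0],
  ],
  angular=[
    [0,0,0],
    [0,0,0],
    [0,0,0],
    [0,0,0],
    [0,0,0],
    [0,0,0],
    [0,0,0],
    [0,0,0],
    [0,0,0],
  ],
  fingers=[1,1,1,1,1,1,1,1,1],
)

```text
time_s: 10.02
position: [0.5737, -0.0752, 0.0676]
tcp_rot: [[0.993, -0.116, 0.001], [-0.116, -0.993, 0.001], [0.001, -0.001, -1.0]]
force: [-0.8, 0.1, 0.4]
opening: 0.002
```

```bash
python3 go.py 1 22 67; python3 look.py; python3 side.py; python3 look.py
```

```text
t 10.02 pos [ 0.5737 -0.0752  0.0676] loc x,y,z mm [ 0.7714 19.8089 67.5617] F [-0.766   0.1028  0.3694] open 0.002
lin cm [ 0.023  -0.219   0.0565] ang [-0.0014 -0.0006  0.0009]
orange [241 230  10   3  16] [21.8162 35.225  87.    ] top edge mid [22.8084 34.9995 89.    ]
orange [252 230  10   3  23] [21.6663 30.0932 87.    ] top edge mid [22.8148 29.94   89.    ]
green [236 205   7  18 108] [21.5799 42.4323 55.    ] top edge mid 
red [220  44  19  21 317] [106.4425  45.0294  55.    ] top edge mid 
red [309 206   7  18 104] [21.691   0.3381 55.    ] top edge mid 
ref(14) [294 177   7  10  55] [297.2364 181.9455] [-7.3151 18.648  77.    ]
now [289 178   8  12  80] [292.45   183.7125] [-7.6059 38.5047 77.    ]
orange [241 230   9   2  16] [21.8599 35.245  87.    ] top edge mid [22.7896 35.0212 89.    ]
orange [252 230   9   3  23] [21.6922 30.0212 87.    ] top edge mid [22.7973 29.8702 89.    ]
green [236 205   7  18 107] [21.589  42.4386 55.    ] top edge mid 
red [220  44  19  21 312] [106.4617  45.0985  55.    ] top edge mid 
red [309 206   7  17 100] [21.7484  0.3535 55.    ] top edge mid
```

The third click hasn't happened yet: the lever is balanced at about 35 mm, half-way, with no force on it. I'll nudge it on by 1–2 mm and let it snap.

Call:
move_arm(
  linear=[
    [0,-0.1,0],
    [0,-0.2,0],
    [0,-0.2,0],
    [0,-0.2,0],
  ],
  angular=[
    [0,0,0],
    [0,0,0],
    [0,0,0],
    [0,0,0],
  ],
  fingers=[1,1,1,1],
)

```text
time_s: 10.5
position: [0.5738, -0.0731, 0.0675]
tcp_rot: [[0.993, -0.115, 0.0], [-0.115, -0.993, 0.001], [0.0, -0.001, -1.0]]
force: [0.6, -0.1, 0.4]
opening: 0.005
```

```bash
python3 go.py 1 22 67; python3 look.py|grep -v 106; python3 side.py
```

```text
t 10.5 pos [ 0.5738 -0.0731  0.0675] loc x,y,z mm [ 0.6645 21.9758 67.5141] F [ 0.5962 -0.1445  0.4268] open 0.005
lin cm [ 0.0335 -0.0023  0.0514] ang [-0.0014 -0.0003  0.0013]
orange [233 230   9   2  14] [21.8117 41.449  87.    ] top edge mid [22.7108 41.1678 89.    ]
orange [244 230   9   3  17] [21.7475 36.2587 87.    ] top edge mid [22.72   36.0507 89.    ]
green [240 205   6  18 108] [21.6478 42.3397 55.    ] top edge mid 
red [313 205   6  18  94] [21.4253  0.2617 55.    ] top edge mid 
ref(14) [294 177   7  10  55] [297.2364 181.9455] [-7.3151 18.648  77.    ]
now [287 179   9  12  83] [290.8554 184.506 ] [-8.7523 45.8834 77.    ]
```

It snapped: the orange patch (243) matches the green tick (243). Now I'll retreat and lift clear.

Call:
move_arm(
  linear=[
    [0,0.5,0],
    [0,1.5,0],
    [0,2.2,-0.5],
    [0,2.5,-3],
    [0,2.5,-6.5],
    [0,2.5,-10],
    [0,2.5,-12.5],
    [0,2.5,-14],
    [0,2.5,-14],
    [0,2.5,-14],
  ],
  angular=[
    [0,0,0],
    [0,0,0],
    [0,0,0],
    [0,0,0],
    [0,0,0],
    [0,0,0],
    [0,0,0],
    [0,0,0],
    [0,0,0],
    [0,0,0],
  ],
  fingers=[1,1,1,1,1,1,1,1,1,1],
)

```text
time_s: 11.43
position: [0.5711, -0.0992, 0.2084]
tcp_rot: [[0.993, -0.116, 0.003], [-0.116, -0.993, 0.0], [0.003, -0.001, -1.0]]
force: [-0.5, -0.6, -1.1]
opening: 0.006
```

```bash
python3 go.py 1 22 67; python3 look.py w4.png; python3 side.py
```

```text
t 11.43 pos [ 0.5711 -0.0992  0.2084] loc x,y,z mm [  1.0225  -4.2627 208.4414] F [-0.5292 -0.5611 -1.0961] open 0.006
lin cm [-0.0395 -2.6179 14.1456] ang [-0.0006 -0.0027  0.0003]
orange [223 195  10  22 155] [-0.7991 43.2017 87.    ] top edge mid [11.2414 42.4148 89.    ]
orange [233 209   2   7   7] [-5.3428 36.7718 87.    ] top edge mid [-1.9573 36.3856 89.    ]
green [230 174   4   6  22] [23.6397 42.6211 55.    ] top edge mid 
green [232 217   3   5  13] [-21.4572  42.7205  55.    ] top edge mid 
red [221  85  10  11  77] [106.3362  45.1357  55.    ] top edge mid 
red [272 174   3  10  30] [21.3575  0.6054 55.    ] top edge mid 
red [272 213   3  10  29] [-19.5527   0.7167  55.    ] top edge mid 
ref(14) [294 177   7  10  55] [297.2364 181.9455] [-7.3151 18.648  77.    ]
now [287 178   9  13  76] [290.6974 184.25  ] [-7.1489 45.2627 77.    ]
```

View pics/w4.png

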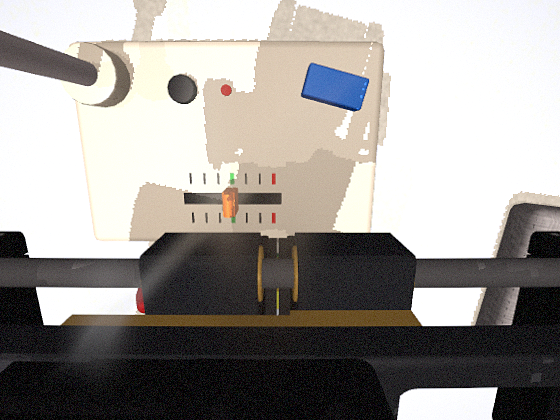

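The lever (230, 202) stands between the green ticks (231, 178 and 233, 218). The hand is 120 mm above the paddle and the eraser hasn't moved. Handing in.

```bash
python3 -c "
from rig import *
print(hand_in())"
```

```text
the job is handed in; nothing more can be done
None
```

The lever is resting in the third notch, on the green tick, and the job is handed in at about 11.6 s of the 59 s allowed.

- **To off:** with the fingers shut, I pushed the lever from its starting place at the first click back to the off stop. It pressed there at about 9 N with no further travel, and the wrist view showed it at the red ticks.
- **Back up to the third:** I crossed over it and pushed from the other side, one click at a time. On the third push the lever first balanced half-way, at about 35 mm, so I nudged it 2 mm more and it snapped in.

**Last checks:**
- With the hand raised clear (TCP at 0.208 m), the wrist view put the lever's top at 42.4–43.2 mm, against the green ticks at 42.6 mm.
- The side view put the lever about 27 mm past its first-click place, where 28 mm was expected.
- The force reading was about zero.

**Check that disagreed:** at the second click the side view briefly put the lever about half-way to the notch, while the wrist view just after showed it on the second tick. I took this as the lever still creeping into the notch.

I felt no contact with anything but the lever, and the eraser looked unmoved in the last picture. I did not measure the other objects again.

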